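# Close the hold-down flap of a petri dish carrier

### The arm

A 7-joint arm with a two-finger parallel gripper is mounted at the origin on the work surface; the furniture and walls round the work are solid. World frame = base frame: x ahead of the robot, y to its left, z up, the work surface at z = 0. Lengths are in m, angles in rad, forces in N, time in s.
With the tool pointing down it reaches from about 0.425 to 0.975 m from the base axis. Payload 16.7 kg.
Tool frame: the origin (TCP) lies at the very end of the fingers, on their centre line; the grasp point (between the pads) lies 19 mm behind it (ctrl.pinch_z is the distance from the TCP to the grasp point, in m); z points along the fingers, y is the direction in which the jaws open and shut (so a half turn about z gives the same grasp; the last joint's range is limited). The gripper opens to 85 mm and grips with 20 to 120 N. Pads are 22 mm wide; open, the fingers measure 114 mm over their backs; the gripper's body (76 mm by 85 mm) begins 54 mm behind the grasp point. The pads swing forward as they close: fully open they stand 13 mm farther back than shut.
Start: joints at [1.117, 0.426, 0.074, 1.606, -0.034, 1.111, -0.067], TCP at [0.202, -0.644, 0.231] pointing down, gripper open.
Joint ranges: [-2.85, 2.85], [-0.5, 2.14], [-1.23, 1.37], [0.21, 2.46], [-1.02, 4.16], [0.16, 2.05], [-2.73, 2.73]. Speed limits (rad/s): [1.89, 1.89, 2.39, 2.39, 3.01, 3.01, 3.01].

### API

Orientations are given as a unit quaternion [w, x, y, z].
In Python, from bench import monitor, viewer, job_done, ctrl gives the robot as it stands.
- The arm moves only by the tool arm_command, never from a script. Its argument "rows" is a list of rows, each a list of 5 numbers: the shift along the tool's x, y, z in mm, then the turn about the tool's z in units of 6 degrees (1.0 is 6 degrees), then the opening, from 0 (shut) to 1 (fully open). In form: [[tx, ty, tz, spin, gripper], ...]. A call has exactly 5 rows; each row is the pose to reach, as a shift and turn from the pose commanded when the call began, along the tool's axes at that moment; what a row does not reach only later rows make up. A row lasts 1/10 s, in which the tool goes at most 50 mm and 8.59 degrees, less where a joint would pass 70% of its speed; a pose out of reach is approached as far as the arm can. A call with a gripper value outside its range is refused whole. The fingers move at their own pace and stop on an object; "squeeze" is the grip in N (left out, the last holds). Time passes only in rows, so rows that repeat a pose let the fingers close, or fill a call up. It gives the time, the measured TCP pose, the force and the opening at its end, in the units of the state.
- monitor.state(): the state, without advancing time (a new reading comes with each control period).
- viewer.capture(name): name is "scene" or "top" or "wrist"; returns a dict with "frame" (420x560x3 uint8, red, green, blue), "mtx" (3x3 intrinsics, pixels), "R" (3x3) and "t" (3): a world point X has camera coordinates R X + t; the wrist camera has in their place "hand_eye" (4x4, takes a point from camera to tool coordinates, whose origin is the TCP and whose axes are the flange's). Camera axes: x right, y down, z forward; pixel columns grow to the right and rows downward; lengths in m; the calibration is good to about 2 mm. A picture is of the moment at which its call begins: read the wrist's pose just before it. There is no depth.
- job_done(): hands the job in, once; it reports no verdict.
The state is a dict: "clock": time; "joint_pos": joint angles; "joint_vel": joint speeds; "effort": joint torques, N m; "ee_pos": TCP position; "tcp_rot": TCP orientation; "ft_force": force on the tool from outside, world axes, zero at the start; "ft_torque": the same for the moment, N m; "finger_gap": opening from 0.0 (shut) to 1.0 (fully open).
Only numpy, scipy, OpenCV 4.12 (cv2) and the standard library are available. Lean on these libraries where they do the work, as an engineer would, in place of code of your own. Each camera call takes 0.05 s, during which the arm holds its last target.

### The job

Close the petri dish carrier: push its raised orange flap over with the fingertips until it lies down over the dish, then, keeping it pressed down, push it along by its black rib so that its free edge slides fully beneath the blue lip and stays tucked there when you let go. Do not grip or hook the flap from underneath, leave the dish in its nest, and leave the bottles and the vial standing where they are.

Things in the scene. Friction and masses are not known exactly. Their poses are not given: they have to be found in the camera images.
- carrier: grey petri dish carrier, fixed to the table: base 144 (x) x 92 (y) x 6 mm, a white ring (71 mm across, top 12 mm above the table) as nest for the dish, side rails up to 19 mm, hinge ears to 37 mm. Origin: centre of the underside. Its x axis points from the blue lip (at -x, nearer the robot) to the flap's hinge (at +x); z up. The flap folds over towards carrier -x
- flap (a joint): hinge angle of the orange flap (rad): 0 = lying flat over the dish, 1.57 = standing upright; 1.2 to 1.7 at the start, limits -0.03 and 1.95. A spring drives it open; holding it flat takes about 0.15 N m (2 to 3 N near the rib). Unless held or tucked it springs up to about 1.0. Between about 1.2 and 1.7 it stays where it is
- panel (a joint): how far the orange flap has slid out of its hinge leaf, away from the hinge, in its own plane (m): 0 = drawn in, 0.021 = fully out (hard stop), 0 to 0.003 at the start. It slides with about 3 N of friction and stays where it is left. Slide it out only once it lies flat: folded down when more than 9 mm out, it lands on top of the lip (the rib can be pushed back)
- flap_hinge (a point): middle of the hinge axis of the flap; the axis runs along carrier y, 56 mm on the +x side of the carrier's origin and 30 mm above the table
- tab_edge (a point): middle of the free edge of the orange flap, at half thickness. The flap is 4 mm thick, 68 mm wide along carrier y; edge 95 mm from the hinge axis when drawn in, 116 mm when fully out. Standing, it reaches about 130 mm above the table. Lying flat, its top is 32 mm above the table, up to 3 mm lower where it is pressed down
- rib_foot (a point): foot of the black rib, middle of its hinge side, on the face of the flap that is on top when it lies flat (standing, this face looks away from the robot); 64 mm from the hinge when drawn in. Rib 44 mm long along carrier y, 6 mm thick, 8 mm high. Between hinge and rib the face is free for a fingertip: pushing the rib to carrier -x slides the flap to the lip
- lip_edge (a point): lower edge of the blue lip, middle, on the side facing the hinge: 48 mm on the -x side of the carrier's origin, 36 mm above the table. Lip 70 mm long along carrier y, 4 mm thick, overhanging 16 mm. With the flap flat and drawn in its edge is 9 mm short of the lip; fully out, it is 12 mm beneath it and, let go, rises some 4 mm to rest against the lip's underside
- nest (a point): centre of the floor of the dish nest, 6 mm above the table
- petri_dish: clear petri dish with lid, 62 mm across, 13 mm high, loose in the nest beneath the flap; origin: centre of its underside
- bottle_buffer: white plastic bottle with a white cap, 44 mm across, 86 mm high, loose bystander; origin: centre of its underside
- bottle_wash: white plastic bottle with a blue cap, 38 mm across, 70 mm high, loose bystander; origin: centre of its underside
- vial_brown: brown vial with a black cap, 27 mm across, 60 mm high, loose bystander; origin: centre of its underside
- flap_underside: the underside of the orange flap, the face that lies over the dish when closed and looks towards the robot while the flap stands; not to be touched by the fingers. Origin: on the hinge axis when the flap is drawn in

How it is judged:
By the outcome, as a careful person would: the job done as asked, in the order asked, and still so for the second after the job is handed in, with the robot touching nothing.
It also fails if it takes over 35 s, if anything falls off the work surface, if the arm or the gripper's body presses on something with over 40 N, if the wrist force passes 120 N, or if a joint passes its speed limit or range.

## Working session

There is one attempt and no reset: what is moved stays moved. The work goes in short steps, Python scripts to look and compute and a tool call to move; the robot and the scene stay as the last step left them, time stands still between calls to the robot, and variables do not carry over. Pictures are saved under pics/ and viewed, and the job is handed in when it is done.

Besides the shell and the picture viewer there is one more tool, called after "Emit:" as name([rows], argument=value, ...), one row to a line, values as JSON. arm_command: Moves the arm, as the interface text tells. Its arguments: {"type":"object","properties":{"rows":{"type":"array"},"squeeze":{"type":"number"}},"required":["rows"]}

```bash
mkdir -p pics; ls; python3 - <<'E'
from bench import monitor, viewer
import cv2,pickle
s=monitor.state();print({k:s[k] for k in("clock","ee_pos","tcp_rot","ft_force","finger_gap")})
d={}
for n in("scene","top"):
    c=viewer.capture(n);d[n]=c;cv2.imwrite(f"pics/{n}0.png",cv2.cvtColor(c["frame"],cv2.COLOR_RGB2BGR))
pickle.dump(d,open("c0.pkl","wb"))
for n in d: print(n,d[n]["mtx"].tolist(),d[n]["R"].tolist(),d[n]["t"])
E
```

```text
pics
{'clock': 0.0, 'ee_pos': array([ 0.20173381, -0.64371734,  0.23060628]), 'tcp_rot': array([-6.36028395e-04,  9.88496468e-01,  1.51242540e-01, -1.45866816e-04]), 'ft_force': array([ 0.40997382,  0.50272581, -0.40251051]), 'finger_gap': 0.999074580698245}
scene [[508.77564492058826, 0.0, 273.6447262678145], [0.0, 508.77564492058826, 208.25359295349432], [0.0, 0.0, 1.0]] [[-0.6385776920281945, -0.7692727235595639, 0.02092864140825795], [-0.4147822895900873, 0.32115120675065145, -0.8513621759539272], [0.6482084413877606, -0.5523417232020874, -0.5241606979961386]] [0.31909216 0.28700619 0.49548358]
top [[521.4043215168583, 0.0, 280.567395047193], [0.0, 521.4043215168583, 209.70349977347507], [0.0, 0.0, 1.0]] [[-0.001033463566458139, -0.9997412194883998, 0.02272500844673025], [-0.9879851044703605, -0.0024912720211444496, -0.15452904875267895], [0.15454567382410925, -0.022611669986177887, -0.9877268585407043]] [-0.04359755  0.56215502  0.80609417]
```

View pics/scene0.png

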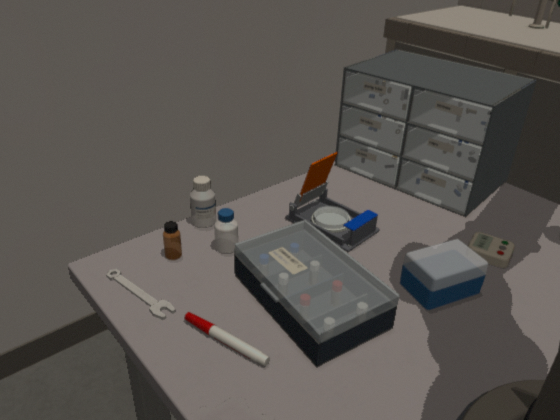

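View pics/top0.png

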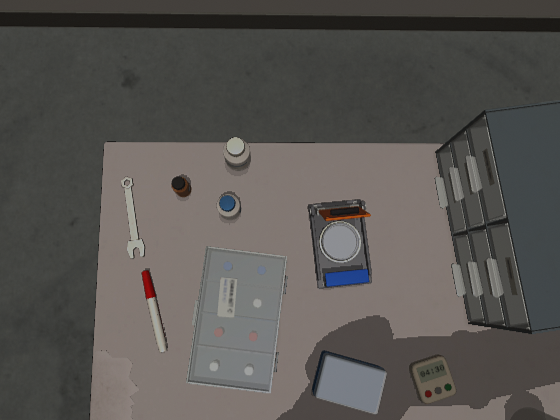

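```bash
cat > h.py <<'E'
import numpy as np,cv2
def ray(c,uv):
    d=c["R"].T@np.linalg.inv(c["mtx"])@np.array([uv[0],uv[1],1.]);C=-c["R"].T@c["t"];return C,d
def onz(c,uv,z):
    C,d=ray(c,uv);return C+d*(z-C[2])/d[2]
def proj(c,X):
    p=c["mtx"]@(c["R"]@np.asarray(X)+c["t"]);return p[:2]/p[2]
def crop(c,x0,y0,x1,y1,k,name):
    f=cv2.cvtColor(c["frame"],cv2.COLOR_RGB2BGR)[y0:y1,x0:x1]
    f=cv2.resize(f,None,fx=k,fy=k,interpolation=cv2.INTER_CUBIC);f=np.clip(f*1.7,0,255).astype(np.uint8)
    cv2.imwrite(name,f)
E
python3 - <<'E'
import pickle;from h import *
d=pickle.load(open("c0.pkl","rb"))
crop(d["top"],290,180,390,300,5,"pics/topc.png");crop(d["scene"],280,140,390,250,5,"pics/scc.png")
for n,c in d.items():
    print(n,"cam",-c["R"].T@c["t"])
    h=cv2.cvtColor(c["frame"],cv2.COLOR_RGB2HSV)
    for nm,lo,hi in(("blue",(112,150,60),(125,255,255)),("or",(3,180,60),(15,255,255))):
        m=cv2.inRange(h,lo,hi);k,l,st,ce=cv2.connectedComponentsWithStats(m)
        for i in range(1,k):
            if st[i,4]>60:
                p=cv2.findNonZero((l==i).astype(np.uint8));r=cv2.minAreaRect(p);print(nm,st[i],ce[i],cv2.boxPoints(r).round(1).tolist())
E
```

```text
scene cam [0.00163358 0.42697276 0.49738107]
or [301 152  36  43 626] [318.06070288 172.43610224] [[298.5, 192.89999389648438], [319.8999938964844, 144.8000030517578], [336.8999938964844, 152.39999389648438], [315.6000061035156, 200.5]]
top cam [ 0.43077737 -0.02395865  0.88406089]
or [319 207  52  14 224] [342.84821429 214.875     ] [[319.0, 210.5], [369.20001220703125, 206.10000610351562], [370.1000061035156, 216.3000030517578], [319.8999938964844, 220.6999969482422]]
```

View pics/topc.png

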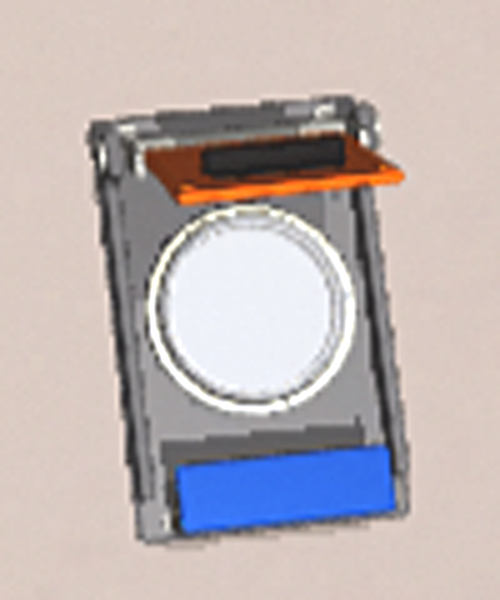

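View pics/scc.png

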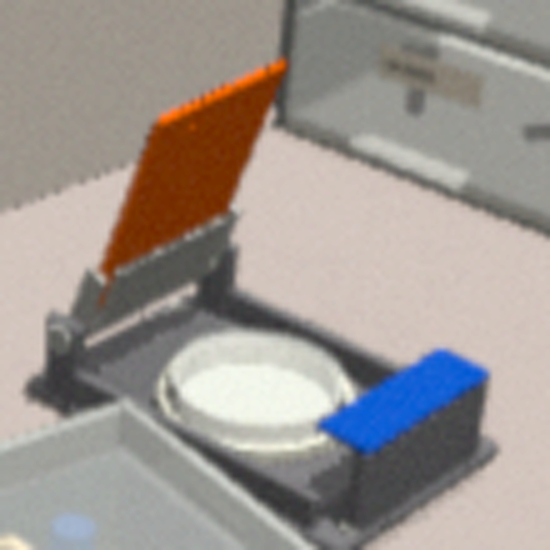

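```bash
python3 - <<'E'
import pickle;from h import *
d=pickle.load(open("c0.pkl","rb"))
c=d["top"];h=cv2.cvtColor(c["frame"],cv2.COLOR_RGB2HSV)
m=cv2.inRange(h,(105,180,60),(130,255,255));k,l,st,ce=cv2.connectedComponentsWithStats(m)
for i in range(1,k):
    if st[i,4]>40:
        b=cv2.boxPoints(cv2.minAreaRect(cv2.findNonZero((l==i).astype(np.uint8))));print(st[i],ce[i],b.tolist())
        print([onz(c,q,.04).round(4).tolist() for q in b])
E
```

```text
[325 270  44  16 551] [346.4446461  277.31760436] [[324.7920837402344, 272.9207763671875], [367.0693054199219, 268.69305419921875], [368.3663635253906, 281.663330078125], [326.0891418457031, 285.89105224609375]]
[[0.4599, -0.1145, 0.04], [0.4667, -0.183, 0.04], [0.4459, -0.1846, 0.04], [0.4392, -0.1163, 0.04]]
```

```bash
cat >> h.py <<'E'
def W(p,O,yaw):
    c,s=np.cos(yaw),np.sin(yaw);return np.array([O[0]+c*p[0]-s*p[1],O[1]+s*p[0]+c*p[1],p[2]])
E
python3 - <<'E'
import pickle;from h import *
d=pickle.load(open("c0.pkl","rb"))
c=d["top"];s=d["scene"]
P=lambda x,y:(290+(x+.5)/5-.5,180+(y+.5)/5-.5)
S=lambda x,y:(280+(x+.5)/5-.5,140+(y+.5)/5-.5)
print("ring",onz(c,P(252,309),.012), "ring scene",onz(s,S(257,388),.012))
yaw=np.arctan2(.0068,.0685)
ring=onz(c,P(252,309),.012)[:2]
for a,b,z in((138,543,.003),(410,513,.003)):print("base",onz(c,P(a,b),z))
lipm=(onz(c,(324.8-.5,272.5),.04)+onz(c,(367.5,268.2),.04))/2
R=np.array([np.cos(yaw),np.sin(yaw)]);print("O from lip",lipm[:2]+.048*R, "O from ring",ring,"yaw",np.degrees(yaw))
O=(lipm[:2]+.048*R+ring)/2
for dpt in(0,.003):
  for th in(1.2,1.3,1.4,1.5):
    r=.095+dpt
    print(dpt,th,[(5*(proj(c,W((.056-r*np.cos(th),y,.03+r*np.sin(th)),O,yaw))-[290,180])).round().tolist() for y in(.034,-.034)],
     [(5*(proj(s,W((.056-r*np.cos(th),y,.03+r*np.sin(th)),O,yaw))-[280,140])).round().tolist() for y in(.034,-.034)])
for p in((-.048,.035,.04),(-.048,-.035,.04),(-.064,.035,.04),(-.072,.046,.003),(-.072,-.046,.003)):print(p,(5*(proj(c,W(p,O,yaw))-[290,180])).round(),(5*(proj(s,W(p,O,yaw))-[280,140])).round())
E
```

```text
ring [ 0.51352428 -0.14384187  0.012     ] ring scene [ 0.51609096 -0.14579981  0.012     ]
base [ 0.43578205 -0.10533209  0.003     ]
base [ 0.44567282 -0.19706381  0.003     ]
O from lip [ 0.51179349 -0.14398105] O from ring [ 0.51352428 -0.14384187] yaw 5.669182491694107
0 1.2 [[177.0, 215.0], [403.0, 193.0]] [[168.0, 132.0], [297.0, 71.0]]
0 1.3 [[175.0, 184.0], [401.0, 162.0]] [[148.0, 115.0], [277.0, 55.0]]
0 1.4 [[172.0, 152.0], [399.0, 130.0]] [[127.0, 100.0], [257.0, 41.0]]
0 1.5 [[169.0, 120.0], [396.0, 98.0]] [[106.0, 88.0], [236.0, 30.0]]
0.003 1.2 [[178.0, 217.0], [406.0, 195.0]] [[171.0, 126.0], [300.0, 65.0]]
0.003 1.3 [[176.0, 185.0], [404.0, 163.0]] [[150.0, 108.0], [279.0, 48.0]]
0.003 1.4 [[173.0, 152.0], [401.0, 130.0]] [[129.0, 93.0], [258.0, 34.0]]
0.003 1.5 [[170.0, 119.0], [398.0, 97.0]] [[107.0, 80.0], [237.0, 22.0]]
(-0.048, 0.035, 0.04) [172. 460.] [311. 417.]
(-0.048, -0.035, 0.04) [387. 438.] [437. 341.]
(-0.064, 0.035, 0.04) [178. 510.] [350. 437.]
(-0.072, 0.046, 0.003) [136. 539.] [338. 553.]
(-0.072, -0.046, 0.003) [407. 511.] [499. 445.]
```

```bash
python3 - <<'E'
import pickle;from h import *
d=pickle.load(open("c0.pkl","rb"))
c=d["top"];s=d["scene"]
print("scene bottom",onz(s,(460,208),0),onz(s,(338,165),0))
print("top front-bottom",onz(c,(437,150),0),onz(c,(470,325),0))
# front vertical edge top: scene (475,118)
B=onz(s,(460,208),0)
for z in(.15,.2,.25,.3,.35):print(z,proj(s,[B[0],B[1],z]),"topview",proj(c,[B[0],B[1],z]), onz(c,(487,115),z),onz(c,(530,330),z))
for nm,uv in(("timer",(433,380)),("bluebox near",(350,382)),("buffer",(235,148)),("wash",(228,203)),("tray right far",(286,256)),("tray right near",(273,390))):print(nm,onz(c,uv,.05))
E
```

```text
scene bottom [ 4.01137671e-01 -3.77086477e-01  5.55111512e-17] [ 0.66907276 -0.32269559  0.        ]
top front-bottom [ 0.67617128 -0.31974605  0.        ] [ 0.37469739 -0.36094596  0.        ]
0.15 [478.35735646 134.57516824] topview [521.34092825 312.48547009] [ 0.68835812 -0.3466998   0.15      ] [ 0.37720545 -0.38750539  0.15      ]
0.2 [485.22329195 107.1131445 ] topview [539.72398219 314.0279043 ] [ 0.6708132  -0.32471653  0.2       ] [ 0.38085446 -0.36274268  0.2       ]
0.25 [492.52139508  77.92255841] topview [560.99061934 315.81228621] [ 0.65326828 -0.30273326  0.25      ] [ 0.38450347 -0.33797997  0.25      ]
0.3 [500.29379509  46.83490349] topview [585.87706455 317.90038892] [ 0.63572336 -0.28074999  0.3       ] [ 0.38815248 -0.31321726  0.3       ]
0.35 [508.58828102  13.65903551] topview [615.39348307 320.37697056] [ 0.61817845 -0.25876672  0.35      ] [ 0.39180149 -0.28845455  0.35      ]
timer [ 0.29458275 -0.27921705  0.05      ]
bluebox near [ 0.29221713 -0.15003442  0.05      ]
buffer [0.66393312 0.03189647 0.05      ]
wash [0.57205    0.04206611 0.05      ]
tray right far [ 0.4864334  -0.05165709  0.05      ]
tray right near [ 0.28096157 -0.03113683  0.05      ]
```

```bash
python3 - <<'E'
import pickle;from h import *
d=pickle.load(open("c0.pkl","rb"))
f=cv2.cvtColor(d["scene"]["frame"],cv2.COLOR_RGB2BGR)
f=np.clip(f[:260,300:]*1.7,0,255).astype(np.uint8);cv2.imwrite("pics/cab.png",cv2.resize(f,None,fx=2.3,fy=2.3))
E
```

```text
(no output)
```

View pics/cab.png

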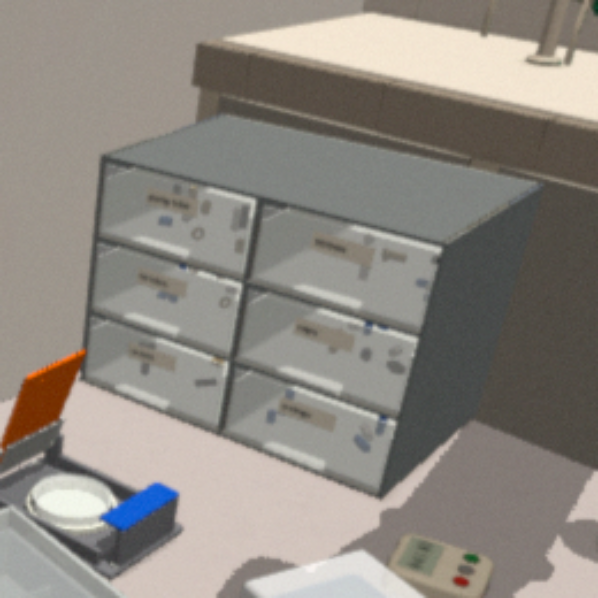

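Emit:
arm_command([
  [0,0,-40,0.6,0],
  [0,0,-80,1.2,0],
  [0,0,-110,1.9,0],
  [0,-30,-110,1.9,0],
  [0,-60,-110,1.9,0],
], squeeze=20)

```text
clock: 0.6
ee_pos: [0.1839, -0.5864, 0.3414]
tcp_rot: [0.0, 0.999, 0.052, 0.0]
ft_force: [0.4, 0.2, -0.2]
finger_gap: 0.144
```

Emit:
arm_command([
  [20,-36,0,0,0],
  [45,-72,0,0,0],
  [75,-108,0,0,0],
  [110,-140,0,0,0],
  [145,-170,0,0,0],
])

```text
clock: 1.1
ee_pos: [0.311, -0.4008, 0.3414]
tcp_rot: [0.0, 0.999, 0.052, 0.0]
ft_force: [0.9, -0.3, -0.1]
finger_gap: -0.003
```

Emit:
arm_command([
  [35,-30,0,0,0],
  [70,-60,0,0,0],
  [105,-90,0,0,0],
  [140,-120,0,0,0],
  [175,-150,0,0,0],
])

```text
clock: 1.6
ee_pos: [0.4695, -0.2335, 0.3413]
tcp_rot: [-0.0, 0.999, 0.052, -0.0]
ft_force: [0.9, -0.5, -0.2]
finger_gap: 0.001
```

Emit:
arm_command([
  [35,-22,0,0,0],
  [70,-44,0,0,0],
  [105,-66,10,0,0],
  [135,-80,40,0,0],
  [135,-80,80,0,0],
])

```text
clock: 2.1
ee_pos: [0.5982, -0.1376, 0.261]
tcp_rot: [-0.001, 0.998, 0.055, 0.002]
ft_force: [0.9, 0.1, -0.5]
finger_gap: 0.002
```

```bash
cat > look.py <<'E'
import sys,pickle;from h import *
from bench import monitor,viewer
t=sys.argv[1];s=monitor.state();print(s["clock"],s["ee_pos"].round(4),s["ft_force"].round(1))
d={}
for n in sys.argv[2:]:
    c=viewer.capture(n);d[n]=c
    if n=="top":crop(c,280,160,400,300,4,f"pics/{t}_top.png")
    elif n=="scene":crop(c,260,90,400,250,4,f"pics/{t}_scene.png")
    else:crop(c,0,0,560,420,1,f"pics/{t}_wrist.png")
pickle.dump(d,open(t+".pkl","wb"))
O=np.array([.5135,-.1445]);y=np.radians(5.8);e=s["ee_pos"]
D=e[:2]-O;print("TCP in carrier mm",(1000*np.array([D[0]*np.cos(y)+D[1]*np.sin(y),-D[0]*np.sin(y)+D[1]*np.cos(y),e[2]])).round(1))
E
python3 look.py a scene wrist
```

```text
2.1 [ 0.5982 -0.1376  0.261 ] [ 0.9  0.1 -0.5]
TCP in carrier mm [ 85.   -1.7 261. ]
```

View pics/a_scene.png

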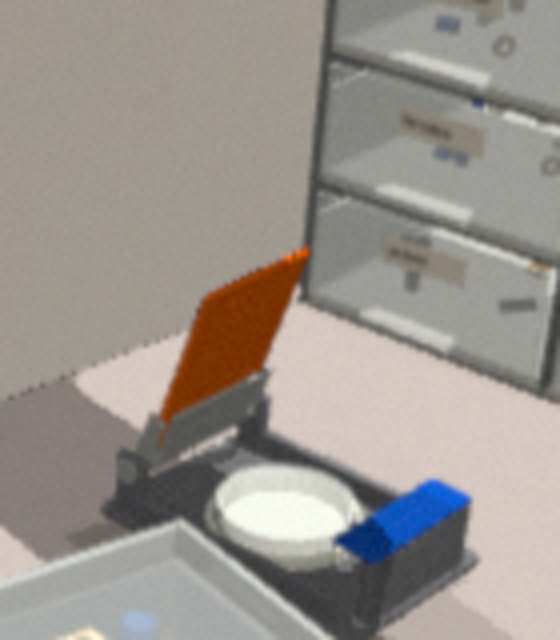

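View pics/a_wrist.png

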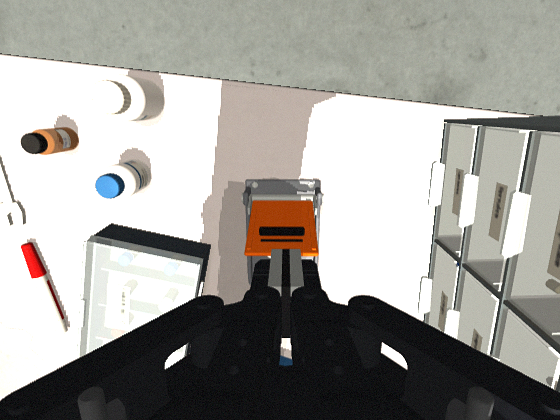

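Emit:
arm_command([
  [0,0,40,0,0],
  [0,0,80,0,0],
  [0,0,120,0,0],
  [0,0,160,0,0],
  [0,0,193,0,0],
])

```text
clock: 2.7
ee_pos: [0.5946, -0.1426, 0.0683]
tcp_rot: [0.0, 0.999, 0.052, 0.0]
ft_force: [0.1, -0.3, 0.1]
finger_gap: 0.002
```

Emit:
arm_command([
  [-4,0,2,0,0],
  [-8,0,2,0,0],
  [-12,0,2,0,0],
  [-15,0,2,0,0],
  [-18,0,2,0,0],
])

```text
clock: 3.2
ee_pos: [0.5771, -0.1436, 0.0679]
tcp_rot: [0.0, 0.999, 0.052, 0.001]
ft_force: [0.1, 0.2, -0.4]
finger_gap: 0.0
```

```bash
python3 look.py b scene top wrist
```

```text
3.2 [ 0.5771 -0.1436  0.0679] [ 0.1  0.2 -0.4]
TCP in carrier mm [63.4 -5.6 67.9]
```

View pics/b_scene.png

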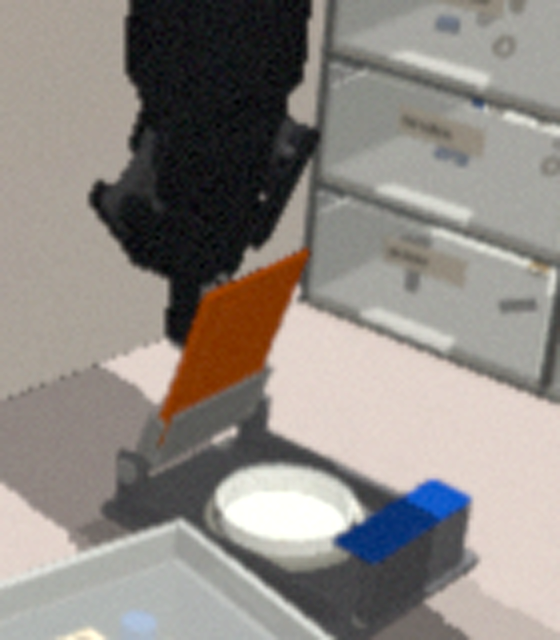

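View pics/b_wrist.png

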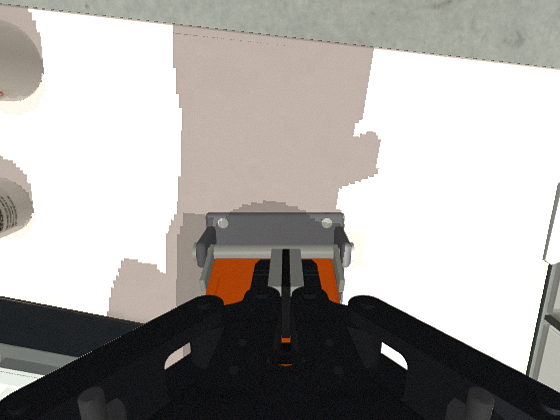

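Emit:
arm_command([
  [-3,-3,1,0,0],
  [-6,-6,1,0,0],
  [-10,-6,1,0,0],
  [-14,-6,1,0,0],
  [-18,-6,1,0,0],
])

```text
clock: 3.85
ee_pos: [0.558, -0.1392, 0.0654]
tcp_rot: [-0.0, 0.999, 0.052, 0.0]
ft_force: [1.6, 0.3, 0.8]
finger_gap: -0.0
```

```bash
python3 look.py c scene
```

```text
3.85 [ 0.558  -0.1392  0.0654] [1.6 0.3 0.8]
TCP in carrier mm [44.8  0.7 65.4]
```

View pics/c_scene.png

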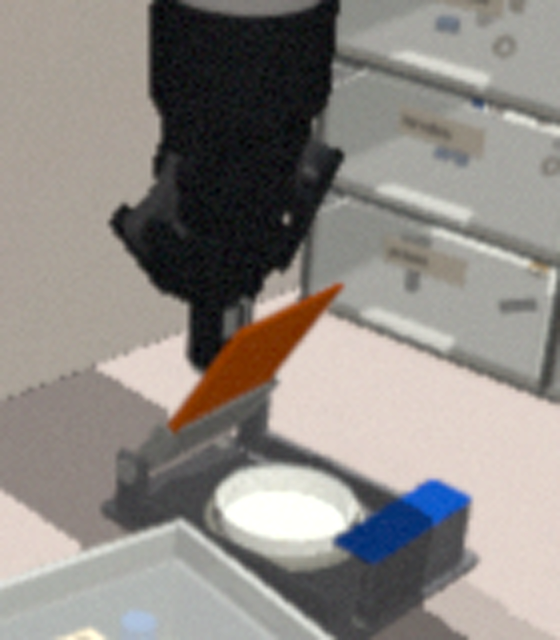

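Emit:
arm_command([
  [-5,0,1,0,0],
  [-9,0,4,0,0],
  [-13,0,8,0,0],
  [-17,0,12,0,0],
  [-20,0,17,0,0],
])

```text
clock: 4.4
ee_pos: [0.5381, -0.1414, 0.0481]
tcp_rot: [0.0, 0.999, 0.052, 0.0]
ft_force: [3.7, 0.1, 1.6]
finger_gap: -0.001
```

Emit:
arm_command([
  [-2,0,4,0,0],
  [-4,0,8,0,0],
  [-5,0,11,0,0],
  [-6,0,14,0,0],
  [-6,0,16,0,0],
])

```text
clock: 4.9
ee_pos: [0.5322, -0.1419, 0.0321]
tcp_rot: [-0.0, 0.999, 0.052, -0.0]
ft_force: [0.3, -0.2, 4.4]
finger_gap: -0.001
```

```bash
python3 look.py d scene top
```

```text
4.9 [ 0.5322 -0.1419  0.0321] [ 0.3 -0.2  4.4]
TCP in carrier mm [18.8  0.7 32.1]
```

View pics/d_scene.png

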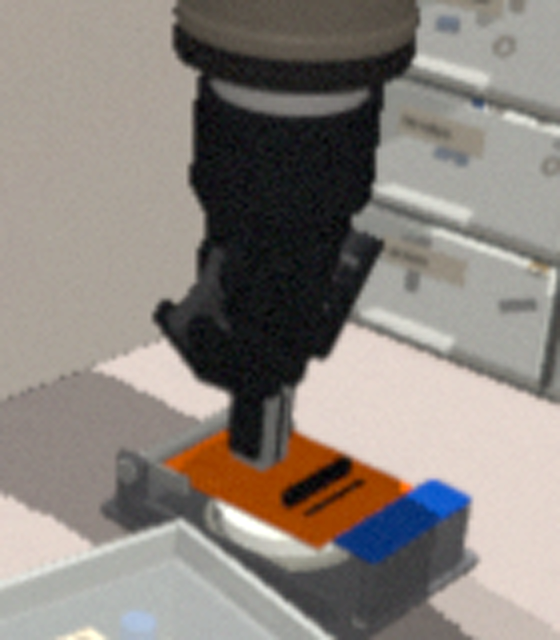

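Emit:
arm_command([
  [0,0,1,0,0],
  [-4,0,1.5,0,0],
  [-8,0,1.5,0,0],
  [-11,0,1.5,0,0],
  [-14,0,1.5,0,0],
])

```text
clock: 5.5
ee_pos: [0.5177, -0.1435, 0.0307]
tcp_rot: [-0.0, 0.999, 0.052, -0.0]
ft_force: [1.9, -0.5, 1.3]
finger_gap: -0.002
```

Emit:
arm_command([
  [-2,0,0,0,0],
  [-4,0,0,0,0],
  [-6,0,0,0,0],
  [-8,0,0,0,0],
  [-10,0,0,0,0],
])

```text
clock: 6.0
ee_pos: [0.5083, -0.1444, 0.0308]
tcp_rot: [-0.0, 0.999, 0.052, -0.0]
ft_force: [2.0, 0.1, 2.1]
finger_gap: 0.002
```

```bash
python3 look.py e scene top
```

```text
6.0 [ 0.5083 -0.1444  0.0308] [2.  0.1 2.1]
TCP in carrier mm [-5.2  0.6 30.8]
```

View pics/e_scene.png

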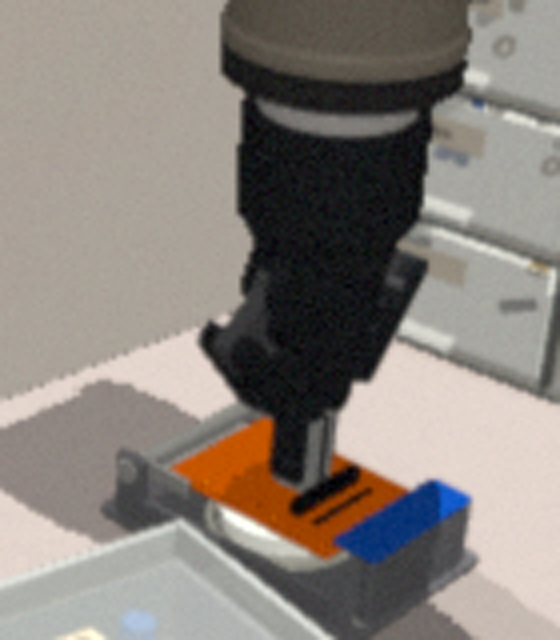

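View pics/e_top.png

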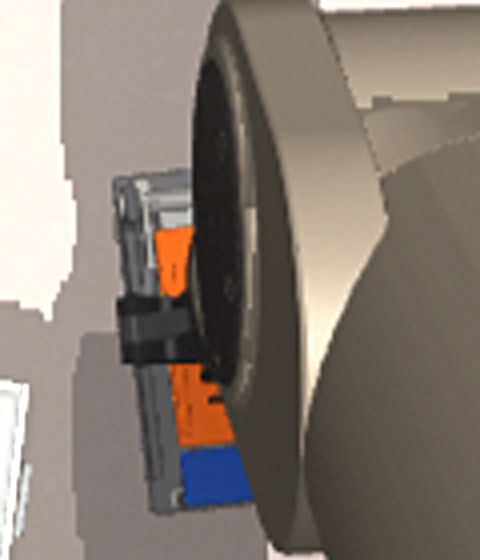

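Emit:
arm_command([
  [-1,0,1,0,0],
  [-3,0,1,0,0],
  [-5,0,1,0,0],
  [-7,0,1,0,0],
  [-9,0,1,0,0],
])

```text
clock: 6.6
ee_pos: [0.4994, -0.1454, 0.0299]
tcp_rot: [-0.0, 0.999, 0.052, 0.0]
ft_force: [3.2, 0.1, 3.2]
finger_gap: 0.003
```

```bash
python3 look.py f scene
```

```text
6.6 [ 0.4994 -0.1454  0.0299] [3.2 0.1 3.2]
TCP in carrier mm [-14.1   0.5  29.9]
```

View pics/f_scene.png

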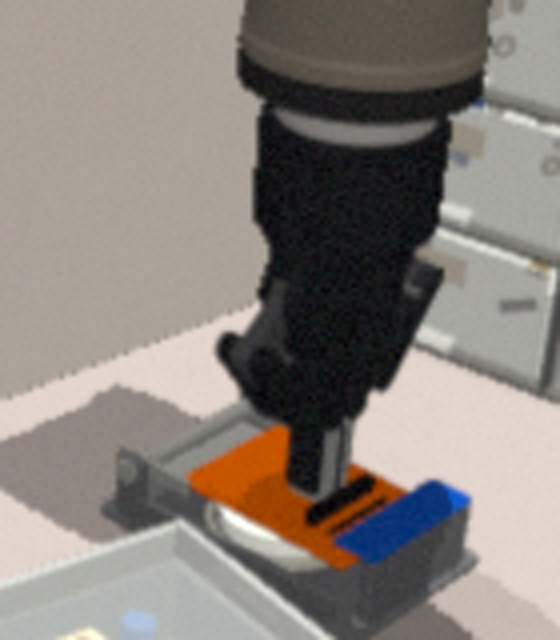

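Emit:
arm_command([
  [-2,0,0,0,0],
  [-3,0,0,0,0],
  [-5,0,0,0,0],
  [-6,0,0,0,0],
  [-7,0,0,0,0],
])

```text
clock: 7.15
ee_pos: [0.4933, -0.146, 0.03]
tcp_rot: [-0.0, 0.999, 0.052, 0.001]
ft_force: [9.6, 1.4, -0.1]
finger_gap: 0.002
```

```bash
python3 look.py g scene
```

```text
7.15 [ 0.4933 -0.146   0.03  ] [ 9.6  1.4 -0.1]
TCP in carrier mm [-20.2   0.5  30. ]
```

View pics/g_scene.png

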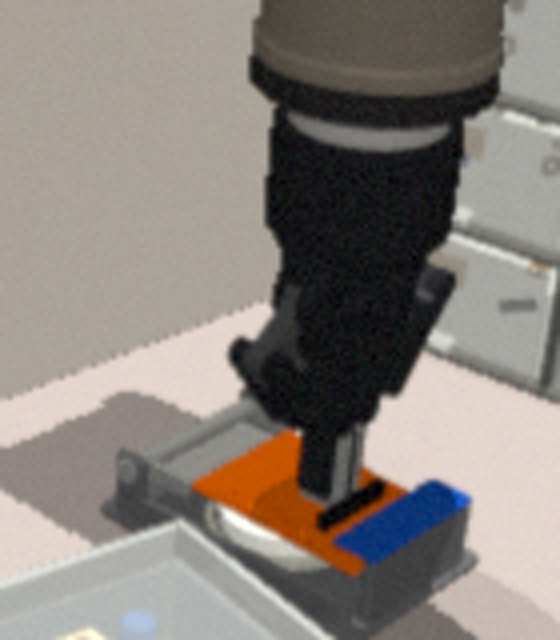

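Emit:
arm_command([
  [-1,0,0,0,0],
  [-1.5,0,0.5,0,0],
  [-2,0,0.5,0,0],
  [-2,0,0.5,0,0],
  [-2,0,0.5,0,0],
])

```text
clock: 7.7
ee_pos: [0.4932, -0.146, 0.0301]
tcp_rot: [0.0, 0.999, 0.053, 0.002]
ft_force: [14.0, 2.1, 0.3]
finger_gap: 0.0
```

Emit:
arm_command([
  [1,0,0,0,0],
  [2.5,0,0,0,0],
  [3.5,0,-1,0,0],
  [4.5,0,-4,0,0],
  [5,0,-9,0,0],
])

```text
clock: 8.2
ee_pos: [0.4947, -0.1457, 0.0381]
tcp_rot: [-0.0, 0.999, 0.052, -0.001]
ft_force: [0.9, 0.1, -0.5]
finger_gap: -0.0
```

Emit:
arm_command([
  [0,0,-30,0,0],
  [0,0,-65,0,0],
  [0,0,-105,0,0],
  [0,0,-150,0,0],
  [20,0,-195,0,0],
])

```text
clock: 8.7
ee_pos: [0.5132, -0.1441, 0.2353]
tcp_rot: [0.0, 0.999, 0.052, -0.001]
ft_force: [0.5, 0.5, -0.0]
finger_gap: -0.001
```

```bash
python3 look.py i scene top wrist
```

```text
8.7 [ 0.5132 -0.1441  0.2353] [ 0.5  0.5 -0. ]
TCP in carrier mm [ -0.3   0.5 235.3]
```

View pics/i_scene.png

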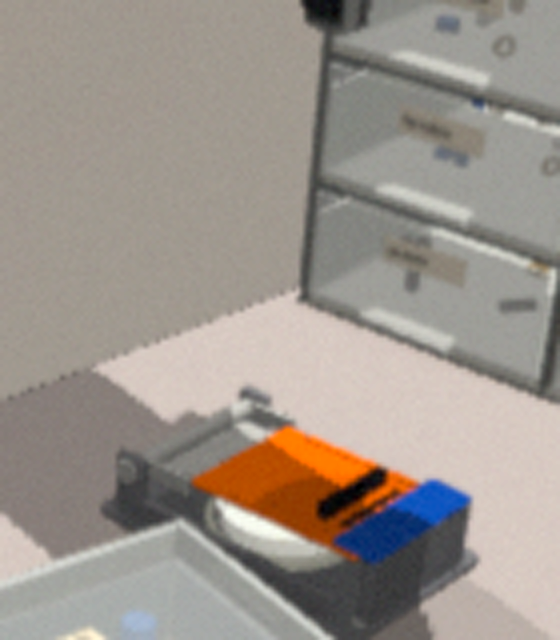

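View pics/i_wrist.png

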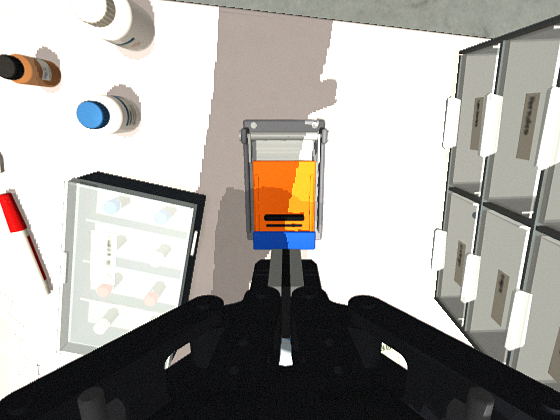

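```bash
python3 - <<'E'
import pickle;from h import *
c=pickle.load(open("i.pkl","rb"))["scene"];O=np.array([.5135,-.1445]);y=np.radians(5.8)
P=lambda p:(4*(proj(c,W(p,O,y))-[260,90])).round(1)
for q in(.012,.018,.021):
  r=.064+q;th=.035;print(q,[P((.056-r*np.cos(th),v,.032+r*np.sin(th)+.008)) for v in(.022,-.022)])
print("lip",P((-.048,.035,.04)),P((-.048,-.035,.04)))
E
python3 look.py j wrist scene
```

```text
0.012 [array([295.9, 489.2]), array([359.3, 452.2])]
0.018 [array([307.1, 494.2]), array([370.4, 457. ])]
0.021 [array([312.7, 496.8]), array([376. , 459.3])]
lip [328.9 532.4] [428.9 471.1]
8.85 [ 0.5172 -0.1437  0.2365] [-0.8  0.5 -0.6]
TCP in carrier mm [  3.7   0.4 236.5]
```

Emit:
arm_command([
  [30,0,0,0,0],
  [60,0,-20,0,0],
  [90,0,-40,0,0],
  [120,0,-40,0,0],
  [120,0,-40,0,0],
])

```text
clock: 9.45
ee_pos: [0.6366, -0.1301, 0.2715]
tcp_rot: [-0.001, 0.999, 0.053, -0.001]
ft_force: [-1.1, 0.7, -0.4]
finger_gap: -0.002
```

```bash
python3 look.py k scene top; python3 - <<'E'
import pickle;from h import *
a=pickle.load(open("i.pkl","rb"));b=pickle.load(open("k.pkl","rb"))
f=lambda c:cv2.moments(cv2.inRange(cv2.cvtColor(c["frame"],cv2.COLOR_RGB2HSV),(3,180,60),(15,255,255))[180:240,300:380])
for c in(a["scene"],b["scene"]):
    m=f(c);print(m["m00"]/255,m["m10"]/m["m00"],m["m01"]/m["m00"])
cv2.imwrite("pics/kfull.png",cv2.cvtColor(b["scene"]["frame"],cv2.COLOR_RGB2BGR))
E
```

```text
9.45 [ 0.6366 -0.1301  0.2715] [-1.1  0.7 -0.4]
TCP in carrier mm [123.9   1.9 271.5]
715.0 33.93846153846154 30.065734265734267
735.0 34.36326530612245 30.238095238095237
```

View pics/k_top.png

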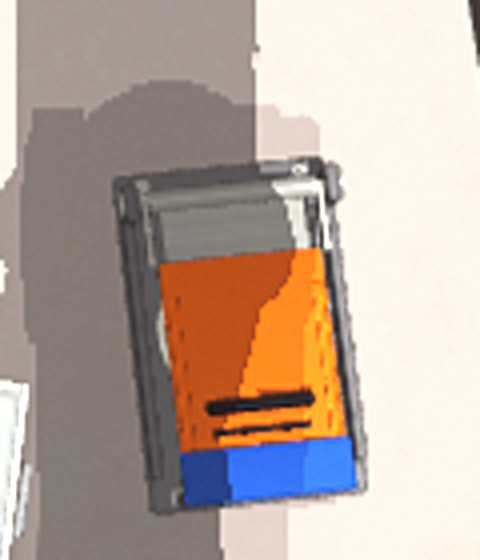

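View pics/kfull.png

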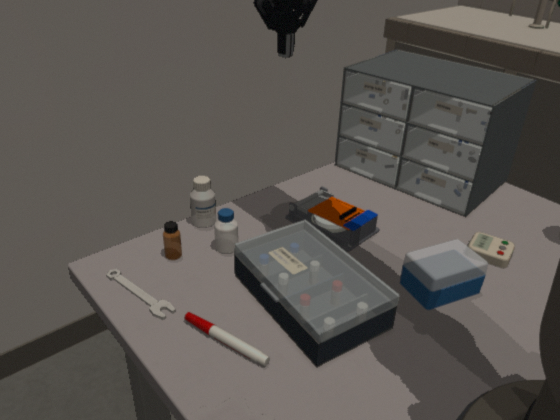

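```bash
python3 -c "
from bench import job_done;print(job_done())"
```

```text
the job is handed in; nothing more can be done
None
```

The carrier is closed: the orange flap lies flat over the dish with its free edge tucked under the blue lip, and I handed the job in at about 9.5 s.

- **What I did:** With the fingers shut, I went behind the flap and folded it down by pushing on its rear face. I kept light pressure on it (mostly 2–4 N) and pushed the rib toward the lip until it would move no further. At the end stop the push peaked at about 14 N, and the downward reading dropped to about 0 N. I then eased off and lifted clear.
- **Flap after release:** Pictures taken right after release and about 0.75 s later show the flap still tucked. The scene picture puts the panel about 20 mm out, against a 21 mm stop. The top view agrees to within about 2 mm.
- **Surroundings:** The bottles and vial look the same as in the first picture. The dish is still visible in its nest beneath the flap.
- **Disagreements:** The two cameras differed by about 2 mm on the carrier's position, which is within the stated calibration. I did not measure the dish's position or the edge under the lip directly, because the flap and the lip hide them.

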